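Load a brass flange on the drilling fixture

ROBOT

A 6-joint arm with a two-finger parallel gripper is mounted at the origin on the work surface. World frame = base frame: x ahead of the robot, y to its left, z up, the work surface at z = 0. Lengths are in m, angles in rad, forces in N, time in s.
With the tool pointing down it reaches from about 0.35 to 0.775 m from the base axis. Payload 7.3 kg.
Tool frame: the origin (TCP) lies on the centre line of the jaws, within the pads' length; the fingertips stand 11 mm ahead of it and the grasp point (between the pads) lies 8 mm behind it; z points along the fingers, y is the direction in which the jaws open and shut (so a half turn about z gives the same grasp; the last joint's range is limited). The gripper opens to 92 mm and grips with 3 to 60 N. Pads are 19 mm wide; open, the fingers measure 130 mm over their backs; the gripper's body (75 mm by 190 mm) begins 47 mm behind the grasp point.
Start: joints at [-1.431, 0.342, 1.524, -0, 1.275, -0.146], TCP at [0.148, -0.504, 0.2] pointing down, gripper open.
Joint ranges: [-2.53, 2.53], [-0.77, 2.02], [0.04, 2.7], [-1, 4.14], [0.28, 2.66], [-3.11, 3.11]. Speed limits (rad/s): [2.57, 2.57, 3.14, 3.14, 3.14, 3.14].

INTERFACE

Orientations are given as [roll, pitch, yaw] about the fixed x, y, z axes, in that order (R = Rz(yaw) Ry(pitch) Rx(roll)).
In Python, from cell import robot gives the robot as it stands.
- The arm moves only by the tool jog_arm, never from a script. Its argument "deltas" is one flat list of numbers, 6 for each row, row after row: the shift along the world's x, y, z in units of 0.1 m (1.0 is 0.1 m), then the turn, a rotation vector about the world's x, y, z in units of 90 degrees (1.0 is 90 degrees). A call has 1 to 5 rows; each row is the pose to reach, as a shift and turn from the pose commanded when the call began; what a row does not reach only later rows make up. A row lasts 1/12 s, in which the tool goes at most 41.7 mm and 7.16 degrees, less where a joint would pass 70% of its speed; a pose out of reach is approached as far as the arm can. A call with a number of a shift or a turn outside -1 to 1 is refused whole. A call with a gripper value outside its range is refused whole. "claw" is the opening, from 0 (shut) to 1 (fully open), set as the call begins (left out, the last holds). The fingers move at their own pace and stop on an object; "newtons" is the grip in N (left out, the last holds). Time passes only in rows, so rows that repeat a pose let the fingers close. It gives the time, the measured TCP pose, the force and the opening at its end, in the units of the state.
- robot.observe(): the state, without advancing time (a new reading comes with each control period).
- robot.read_camera(name): name is "scene" or "top" or "wrist"; returns the picture (384x512x3 uint8, red, green, blue); there is no depth.
- robot.camera_params(name): a dict with "fx", "fy", "cx", "cy" (pixels), "k1" (the pictures are not rectified: a ray, as slopes to the right and down, at radius r is drawn at 1 + k1 r^2 times it, then the intrinsics apply), "R" (3x3) and "t" (3): a world point X has camera coordinates R X + t. Camera axes: x right, y down, z forward; pixel columns grow to the right and rows downward; lengths in m; the calibration is good to about 2 mm. A picture is of the moment at which its call begins: read the wrist's pose just before it. camera_params takes no time and is no camera call; for the wrist camera it gives the pose at the moment of the call.
- robot.hand_in(): hands the job in, once; it reports no verdict.
The state is a dict: "time": time; "qpos": joint angles; "qvel": joint speeds; "joint_efforts": joint torques, N m; "tool_pos": TCP position; "tool_rot": TCP orientation; "contact_force": force on the tool from outside, world axes, zero at the start; "torque": the same for the moment, N m; "opening": finger opening in m.
Only numpy, scipy, OpenCV 4.12 (cv2) and the standard library are available. Lean on these libraries where they do the work, as an engineer would, in place of code of your own. Each camera call takes 0.05 s, during which the arm holds its last target. There are 200 camera calls.

TASK

Load the drilling fixture: take the brass flange with the hexagonal neck and the dowel hole, lower it over the fixture's spigot, turn it gently until the index pin finds the dowel hole, and let it down fully home on its seat without forcing it. Then, with the flange home, press the toggle clamp's handle all the way down so that the flange is clamped, and leave the other things on the bench where they are.

Things in the scene. Friction and masses are not known exactly. Their poses are not given: they have to be found in the camera images.
- flange_mid (a point): brass flange, 0.6 kg: round disc 84 mm across, 12 mm thick, with a hexagonal neck above it (38 mm across flats, 12 to 42 mm above the underside) and a 26.2 mm bore right through. Point on its axis, 21 mm above the underside; z up. The neck's flats look along this frame's x (both ways) and every 60 degrees from it. Starts on the bench, neck up.
- dowel_hole (a point): the flange's dowel hole, 9.5 mm across, right through the disc, its only hole beside the bore; 31 mm from the axis on the -y side of the flange's frame. Point at the middle of the hole, at the flange's underside
- fixture: drilling fixture, fixed on the bench: dark steel base plate 150 mm (x) by 250 mm (y, from -70 to +180) by 12 mm; origin on the bench under the spigot's axis, z up. A round steel index ring, 100 mm across, lies on it and carries the index pin; the spigot stands in its middle, the toggle clamp on the +y end
- seat (a point): point on the spigot's axis at the height of the flange's seat, 22 mm above the bench: the tops of three small rest buttons, 12 mm across, on the ring, 35 mm from the axis and 2.5 mm above it; axes as the fixture's. Fully home, the flange's underside rests here, its mid point 43 mm above the bench. Resting on the tip of the index pin it is 9 mm higher
- spigot_top (a point): top of the spigot, the fixture's steel shaft: 25 mm across, 34 mm above the seat, the upper 6 mm a cone that narrows to 16 mm. The index pin is 8 mm across with a slightly coned tip, 9 mm above the seat and 31 mm from the axis, anywhere from 11 to 69 degrees from the fixture's -y towards its +x: the ring is locked as the last job left it, its angle not measured
- clamp_handle (a joint): toggle clamp's handle: 0 = open (handle raised 60 degrees, clamp arm leaning back), 1.05 rad = fully closed (handle level, arm down, its rubber pad pressing lightly on the flange's rim). Stays where it is left (friction 0.6 N m, so about 7 to 12 N on the grip). The open arm is at least 95 mm to the +y side of the spigot's axis and reaches up to 140 mm above the bench
- clamp_pivot (a point): the handle's pivot, 137 mm to the fixture's +y side of the spigot's axis, 60 mm above the bench; the handle turns about the fixture's x axis here
- handle_grip (a point): middle of the black round grip on the clamp's handle, 18 mm thick and 66 mm long, 95 mm from the pivot; moves with the handle: in the fixture's frame y 177, z 147 mm when open, y 232, z 69 mm when closed (x 0). It is pressed down from above along its arc
- round_flange_mid (a point): plain brass flange without hexagon or dowel hole: 72 mm disc 10 mm thick with a low round boss (34 mm), 24 mm high; a bystander; point at its centre, 12 mm up
- fitting_mid (a point): finished round grooved brass fitting, 44 mm across, 48 mm high, standing upright; a bystander; point at its centre, 24 mm up
- oil_bottle_mid (a point): white oil bottle with a black spout, 60 mm across, 165 mm high; a bystander; point on its axis, 80 mm up
- jar_mid (a point): glass jar with a yellow lid, 56 mm across, 75 mm high; a bystander; point at its centre
- chip_brush_tip (a point): flat chip brush with a wooden handle, 200 mm long, lying; a bystander; point at the end of its bristles
- spanner_tip (a point): open-ended steel spanner, 180 mm long, lying; a bystander; point at its jaw
- v_block_mid (a point): dark steel V-block, 50 x 45 x 38 mm; a bystander; point at its centre
Not all that is in view belongs to the job. What is shaped like the part that bears flange_mid but pink is not meant.

How it is judged:
On the way:
1. the flange is fully home over spigot and pin while the clamp is still open (z of flange_mid in the frame of fixture between 0.039 and 0.0455 m and horizontal distance between flange_mid and seat below 0.003 m and angle between flange_mid's own z axis and vertical below 0.035 rad and value of joint clamp_handle below 0.3 rad), for 0.2 s.
At the end, for the whole second after the job is handed in: The flange rests on the seat with the pin in its hole (within 2.5 mm of seated height, 3 mm of the spigot axis, 2 degrees of upright), the clamp handle is down to at least 0.97 of its 1.05 rad, all at rest (z of flange_mid in the frame of fixture between 0.039 and 0.0455 m and horizontal distance between flange_mid and seat below 0.003 m and angle between flange_mid's own z axis and vertical below 0.035 rad and value of joint clamp_handle above 0.97 rad and linear speed of flange below 0.01 m/s); the robot touches nothing.
It fails at once if the flange is forced against the fixture (more than 60 N) (contact force between flange and fixture above 60 N).
It fails at once if a bystander is moved by more than 30 mm (distance of any of round_flange_mid, fitting_mid, oil_bottle_mid, jar_mid, chip_brush_tip, spanner_tip, v_block_mid from where it was at the start of the episode above 0.03 m).
It also fails if it takes over 72 s, if anything falls off the work surface, if the arm or the gripper's body presses on something with over 40 N, if the wrist force passes 120 N, or if a joint passes its speed limit or range.

## Working session

There is one attempt and no reset: what is moved stays moved. The work goes in short steps, Python scripts to look and compute and a tool call to move; the robot and the scene stay as the last step left them, time stands still between calls to the robot, and variables do not carry over. Pictures are saved under pics/ and viewed, about 8 in all and at most 12, crops included, and the job is handed in when it is done.

Besides the shell and the picture viewer there is one more tool, called in YAML: its name, and indented under it one key for each argument. jog_arm: Moves the arm, as the interface text tells. Its arguments: {"type":"object","properties":{"deltas":{"type":"array","items":{"type":"number"}},"claw":{"type":"number"},"newtons":{"type":"number"}},"required":["deltas"]}

```bash
mkdir -p pics; ls
cat > h.py <<'E'
import numpy as np, cv2
from cell import robot
def save(cam,name,crop=None,scale=1):
    p=robot.camera_params(cam); im=robot.read_camera(cam)[:,:,::-1]
    cv2.imwrite('pics/raw_'+name,im)
    if crop: x0,y0,x1,y1=crop; im=im[y0:y1,x0:x1]
    cv2.imwrite('pics/'+name,cv2.resize(im,None,fx=scale,fy=scale,interpolation=cv2.INTER_CUBIC)); return p
def pix2w(p,u,v,z):
    K=np.array([[p['fx'],0,p['cx']],[0,p['fy'],p['cy']],[0,0,1]],float)
    # invert distortion
    d=np.array([(u-p['cx'])/p['fx'],(v-p['cy'])/p['fy']]); s=d.copy()
    for _ in range(30): s=d/(1+p['k1']*(s@s))
    R=np.array(p['R']);t=np.array(p['t']); C=-R.T@t; r=R.T@np.r_[s,1]
    return C+r*(z-C[2])/r[2]
def w2pix(p,X):
    c=np.array(p['R'])@np.array(X,float)+p['t']; s=c[:2]/c[2]; s=s*(1+p['k1']*(s@s))
    return np.array([p['fx']*s[0]+p['cx'],p['fy']*s[1]+p['cy']])
E
python3 - <<'E'
from h import *
for c in('top','scene'):
    p=save(c,c+'0.png',None,1.5); print(c,p)
print(robot.observe())
E
```

```text
pics
top {'fx': 410.19311820888896, 'fy': 410.19311820888896, 'cx': 259.15263179787166, 'cy': 187.91190250913766, 'k1': 0.007881597397322934, 'R': array([[-5.59409966e-05, -9.99903470e-01,  1.38941556e-02],
       [-9.93269227e-01, -1.55378003e-03, -1.15818086e-01],
       [ 1.15828495e-01, -1.38071162e-02, -9.93173259e-01]]), 't': array([-0.03671438,  0.55709913,  1.62544452])}
scene {'fx': 393.8684352580162, 'fy': 393.8684352580162, 'cx': 257.0970429260142, 'cy': 191.17963386799087, 'k1': 0.01737826045327337, 'R': array([[ 0.86991171,  0.49318826,  0.0043534 ],
       [ 0.41954493, -0.7353175 , -0.53225015],
       [-0.25929839,  0.46483708, -0.84657595]]), 't': array([-0.4769458 , -0.18689087,  1.40295946])}
{'time': 0.1, 'qpos': array([-1.43101784e+00,  3.42639522e-01,  1.52489684e+00, -2.85237132e-05,
        1.27542238e+00, -1.45973930e-01]), 'qvel': array([ 0.00037763, -0.00042886, -0.00226101,  0.00073285, -0.00087669,
        0.00056886]), 'joint_efforts': array([ 1.63678629e-03, -4.32005095e+01, -2.44694227e+01,  7.18873017e-02,
        5.25650347e-02, -4.98915529e-05]), 'tool_pos': array([ 0.14795613, -0.50330624,  0.19893012]), 'tool_rot': array([-3.14023713e+00, -1.71718307e-04,  2.85760618e-01]), 'contact_force': array([ 0.33589059, -0.28156602, -0.66681288]), 'torque': array([ 0.01840427, -0.03628234,  0.01194683]), 'opening': 0.09169378118054786}
```

```bash
ls pics
```

```text
raw_scene0.png
raw_top0.png
scene0.png
top0.png
```

View pics/top0.png

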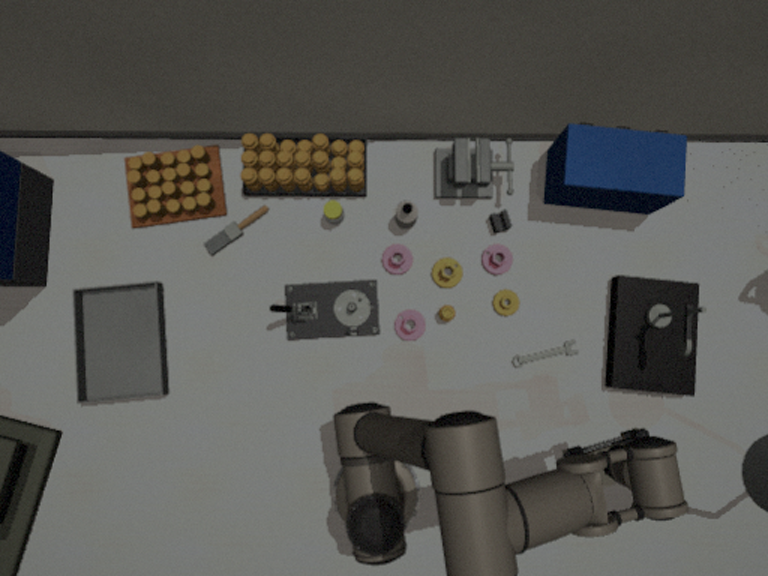

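View pics/scene0.png

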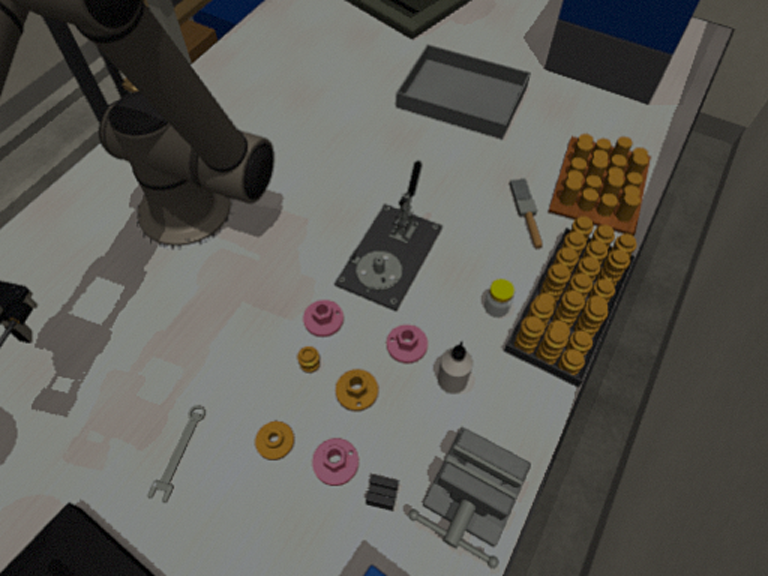

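The top picture shows two brass flanges, at about (447,273) and (506,302), and three pink ones. (447,273) is larger, with a neck that looks hexagonal and a dark dowel-hole spot, so it fits. (506,302) is the plain bystander. The fixture's spigot is near (352,308) and its handle points to +y (left in the image). I'll confirm in one enlarged mosaic.

Run:
```python
from h import *
t=cv2.imread('pics/raw_top0.png');s=cv2.imread('pics/raw_scene0.png')
def c(im,x,y,w,h,k): return cv2.resize(im[y:y+h,x:x+w],None,fx=k,fy=k,interpolation=cv2.INTER_CUBIC)
# top flange 278..318,162..202 ; x7.5 ; scene flange; top fixture; scene fixture
A=np.hstack([c(t,276,160,50,40,8),c(s,215,238,50,40,8)])
B=np.hstack([c(t,176,180,80,55,5)[:270],c(s,220,130,80,55,5)[:270]])
m=np.vstack([A,B]); m=np.clip((m/255.)**0.6*255*1.1,0,255).astype(np.uint8)
cv2.imwrite('pics/m1.png',m);print(m.shape)
p=robot.camera_params('top')
for n,u,v,z in[('fl',447,273,.03),('spig',352,307,.05),('plain',506,302,.01),('fit',447,313,.048),('pinkA',398,259,.04),('pinkB',410,324,.04),('pinkC',498,259,.04),('handle',281,309,.147),('bottle',405,212,.16)]:
    print(n,pix2w(p,u/1.5,v/1.5,z).round(3))
```

```text
(590, 800, 3)
fl [ 0.582 -0.194  0.03 ]
spig [0.488 0.061 0.05 ]
plain [ 0.505 -0.357  0.01 ]
fit [ 0.472 -0.191  0.048]
pinkA [ 0.618 -0.061  0.04 ]
pinkB [ 0.443 -0.093  0.04 ]
pinkC [ 0.619 -0.331  0.04 ]
handle [0.475 0.233 0.147]
bottle [ 0.72  -0.076  0.16 ]
```

View pics/m1.png

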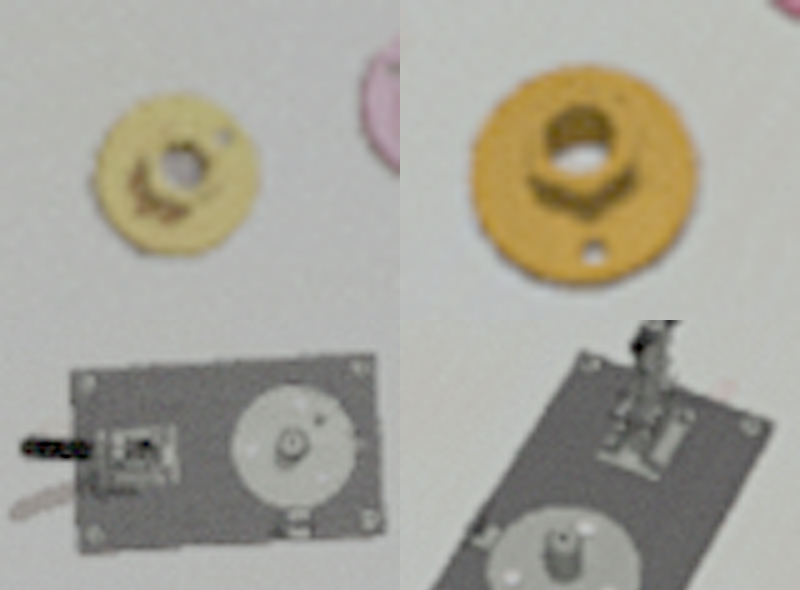

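The crop confirms it: brass with a hexagonal neck, and one dowel hole at mosaic (225,134). The disc centre is at (177,174). On the fixture, the ring centre is at (294,447) and a dark index-pin spot is at (320,420).

Run:
```python
from h import *
p=robot.camera_params('top')
A=lambda x,y,z:pix2w(p,276+x/8,160+y/8,z)
B=lambda x,y,z:pix2w(p,176+x/5,180+(y-320)/5,z)
d=A(177,174,.012);h=A(225,134,.012);print('disc',d,'hole',h,'dir',np.degrees(np.arctan2(*(h-d)[1::-1])),np.linalg.norm(h-d))
c=B(294,447,.0195);q=B(320,420,.028);print('ring',c,'pin',q,np.degrees(np.arctan2(*(q-c)[1::-1])),np.linalg.norm(q-c))
C=[B(72,372,.012),B(376,355,.012),B(386,537,.012),B(80,552,.012)]
for a,b in((1,0),(2,3),(3,0),(2,1)): v=C[b]-C[a];print(np.degrees(np.arctan2(v[1],v[0])),np.linalg.norm(v))
w=robot.camera_params('wrist');o=robot.observe();print('wristcam pos',-w['R'].T@w['t'],w['R'],o['tool_pos'],o['tool_rot'],w['fx'])
```

```text
disc [ 0.58524952 -0.196587    0.012     ] hole [ 0.60602747 -0.22151797  0.012     ] dir -50.19152677440536 0.03245422006709501
ring [0.48718374 0.06218108 0.0195    ] pin [0.50841585 0.04096793 0.028     ] -44.97441687268088 0.031193754836429638
93.31554845853425 0.24836542033863945
92.81096382450676 0.24738732004654307
3.633721458884217 0.14653861849365174
3.2485325052093 0.14871508942311393
wristcam pos [ 0.22836693 -0.48043074  0.3849294 ] [[ 2.82115204e-01 -9.59380398e-01 -5.13284196e-04]
 [-9.12864837e-01 -2.68601343e-01  3.07459117e-01]
 [-2.95108119e-01 -8.62703323e-02 -9.51561153e-01]] [ 0.14795613 -0.50330624  0.19893012] [-3.14023713e+00 -1.71718307e-04  2.85760618e-01] 303.1798188477745
```

jog_arm:
  deltas: [0.29, 0.2, 0, 0, 0, 0.04, 0.58, 0.41, 0, 0, 0, 0.08, 0.87, 0.61, 0, 0, 0, 0.12]

```text
time: 0.35
tool_pos: [0.2354, -0.4418, 0.199]
tool_rot: [-3.141, -0.0, 0.475]
contact_force: [0.8, -0.9, 0.2]
opening: 0.0918
```

jog_arm:
  deltas: [0.29, 0.2, 0, 0, 0, 0.04, 0.58, 0.41, 0, 0, 0, 0.08, 0.87, 0.61, 0, 0, 0, 0.12]

```text
time: 0.6
tool_pos: [0.323, -0.3802, 0.1993]
tool_rot: [-3.141, -0.0, 0.666]
contact_force: [-0.5, -0.0, -0.7]
opening: 0.0916
```

jog_arm:
  deltas: [0.29, 0.2, 0, 0, 0, 0.04, 0.58, 0.41, 0, 0, 0, 0.08, 0.87, 0.61, 0, 0, 0, 0.12]

```text
time: 0.85
tool_pos: [0.4101, -0.3192, 0.1993]
tool_rot: [-3.141, -0.0, 0.854]
contact_force: [0.4, -0.7, 0.4]
opening: 0.0919
```

jog_arm:
  deltas: [0.29, 0.2, 0, 0, 0, 0.04, 0.58, 0.41, 0, 0, 0, 0.08, 0.87, 0.61, 0, 0, 0, 0.12]

```text
time: 1.1
tool_pos: [0.4971, -0.2582, 0.1992]
tool_rot: [-3.141, -0.0, 1.043]
contact_force: [1.2, -2.0, -0.2]
opening: 0.0921
```

jog_arm:
  deltas: [0.29, 0.2, 0, 0, 0, 0.04, 0.58, 0.41, 0, 0, 0, 0.08, 0.87, 0.61, 0, 0, 0, 0.12, 0.87, 0.61, 0, 0, 0, 0.12, 0.87, 0.61, 0, 0, 0, 0.12]

```text
time: 1.52
tool_pos: [0.5838, -0.1971, 0.1984]
tool_rot: [-3.14, -0.0, 1.231]
contact_force: [0.3, 0.4, -0.2]
opening: 0.0917
```

Run:
```python
from h import *
p=save('wrist','w1.png',None,1.5);np.save('pw1.npy',p,allow_pickle=True)
o=robot.observe();print(o['tool_pos'],o['tool_rot'],o['time'])
print(w2pix(p,[.585,-.197,.012])*1.5)
```

```text
[ 0.58284758 -0.19816278  0.19864551] [-3.13988978e+00  2.08369482e-04  1.22919479e+00] 1.5667
[394.86437166 236.3020299 ]
```

View pics/w1.png

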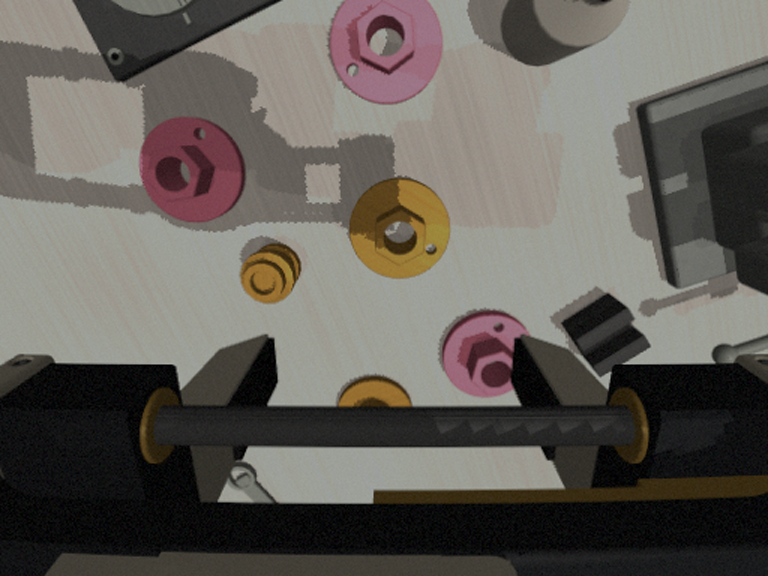

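The wrist picture shows the brass hex flange with its disc centre at (400,228) and dowel hole at (431,249). The neck's vertical flats, at x≈376 and 424, already face the jaws.

Run:
```python
from h import *
p=np.load('pw1.npy',allow_pickle=True).item()
im=cv2.imread('pics/raw_w1.png')
hsv=cv2.cvtColor(im,cv2.COLOR_BGR2HSV)
m=((hsv[...,0]>14)&(hsv[...,0]<32)&(hsv[...,1]>110)).astype(np.uint8)
m[:115]=0;m[190:]=0;m[:,:225]=0;m[:,310:]=0
m=cv2.morphologyEx(m,cv2.MORPH_CLOSE,np.ones((9,9)))
c,_=cv2.findContours(m,0,2);c=max(c,key=cv2.contourArea);e=cv2.fitEllipse(cv2.convexHull(c));print(e,np.array(e[0])*1.5)
d=pix2w(p,*e[0],.010);d2=pix2w(p,400/1.5,228.5/1.5,.012);h=pix2w(p,431/1.5,249/1.5,.012);print(d,d2,h)
print(np.degrees(np.arctan2(*(h-d)[1::-1])),np.linalg.norm(h-d))
a=pix2w(p,376/1.5,242/1.5,.042);
for q in((399,208),(424,216),(424,249)): print(pix2w(p,q[0]/1.5,q[1]/1.5,.042))
```

```text
((265.920166015625, 151.6807861328125), (66.15225982666016, 66.55330657958984), 80.65432739257812) [398.88024902 227.5211792 ]
[ 0.59050328 -0.19147576  0.01      ] [ 0.59122348 -0.19217641  0.012     ] [ 0.61009875 -0.21742264  0.012     ]
-52.939349045614264 0.03257642255274464
[ 0.59734928 -0.17118756  0.042     ]
[ 0.61321944 -0.183221    0.042     ]
[ 0.60513151 -0.2076742   0.042     ]
```

jog_arm:
  deltas: [0, 0, -0.3, 0, 0, 0, 0, 0, -0.6, 0, 0, 0, 0, 0, -0.8, 0, 0, 0, 0, 0, -0.8, 0, 0, 0, 0, 0, -0.8, 0, 0, 0]

```text
time: 1.98
tool_pos: [0.5818, -0.1995, 0.1192]
tool_rot: [-3.139, -0.0, 1.226]
contact_force: [-0.9, 0.1, 0.5]
opening: 0.0917
```

jog_arm:
  deltas: [0, 0, 0, 0, 0, 0, 0, 0, 0, 0, 0, 0, 0, 0, 0, 0, 0, 0]

```text
time: 2.23
tool_pos: [0.5837, -0.1993, 0.1214]
tool_rot: [3.138, 0.0, 1.228]
contact_force: [-0.3, -0.8, -0.5]
opening: 0.0917
```

Run:
```python
from h import *
p=save('wrist','w2.png',None,1.5);np.save('pw2.npy',p,allow_pickle=True)
o=robot.observe();print(o['tool_pos'],o['tool_rot'],o['time'])
im=cv2.imread('pics/raw_w2.png')
hsv=cv2.cvtColor(im,cv2.COLOR_BGR2HSV)
m=((hsv[...,0]>14)&(hsv[...,0]<32)&(hsv[...,1]>110)).astype(np.uint8)
m=cv2.morphologyEx(m,cv2.MORPH_CLOSE,np.ones((5,5)))
for c in cv2.findContours(m,0,2)[0]:
  if cv2.contourArea(c)>800:
    e=cv2.fitEllipse(cv2.convexHull(c));print(np.array(e[0])*1.5,e[1],pix2w(p,*e[0],.010))
```

```text
[ 0.58362155 -0.19917529  0.12107039] [3.13894131e+00 3.34822282e-04 1.22802486e+00] 2.2833
[544.29139709 479.29115295] (80.9500503540039, 295.04547119140625) [ 0.63819984 -0.4150951   0.01      ]
[238.01612091 304.15901184] (45.458316802978516, 55.231163024902344) [ 0.47087171 -0.19226279  0.01      ]
[398.15927124 246.33430481] (81.70013427734375, 83.0068130493164) [ 0.59071446 -0.19094137  0.01      ]
```

View pics/w2.png

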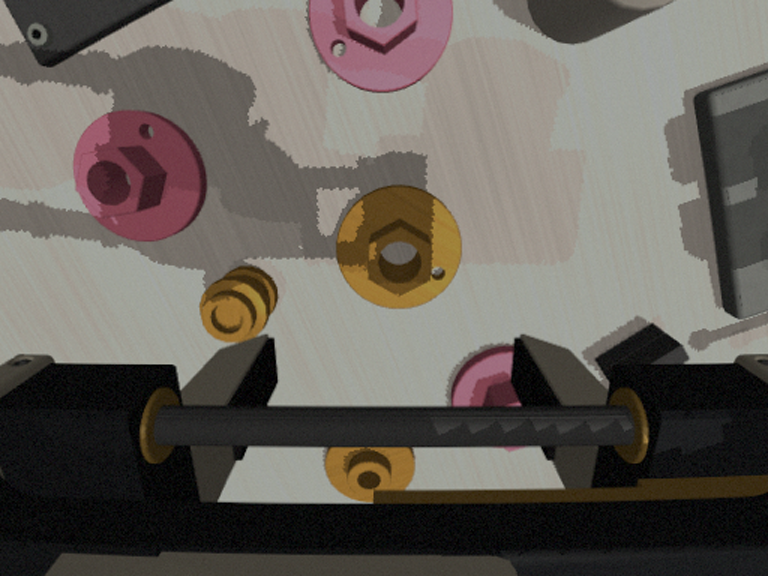

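The closer wrist view agrees: flange centre (398,246), giving world (0.591,-0.191). The flats are parallel to the jaws and the hole is at (438,272). I'll correct by about (+7,+8) mm, descend and grip.

jog_arm:
  deltas: [0.07, 0.08, 0, 0, 0, -0.015, 0.07, 0.08, -0.3, 0, 0, -0.015, 0.07, 0.08, -0.6, 0, 0, -0.015, 0.07, 0.08, -0.8, 0, 0, -0.015, 0.07, 0.08, -0.8, 0, 0, -0.015]

```text
time: 2.7
tool_pos: [0.5875, -0.1895, 0.0357]
tool_rot: [-3.134, -0.0, 1.205]
contact_force: [-0.2, 0.3, 0.3]
opening: 0.0916
```

jog_arm:
  deltas: [0, 0, -0.06, 0, 0, 0, 0, 0, -0.12, 0, 0, 0, 0, 0, -0.12, 0, 0, 0]

```text
time: 2.95
tool_pos: [0.5904, -0.1909, 0.028]
tool_rot: [3.14, 0.0, 1.205]
contact_force: [-0.5, -0.4, -0.0]
opening: 0.0919
```

jog_arm:
  deltas: [0, 0, 0, 0, 0, 0, 0, 0, 0, 0, 0, 0, 0, 0, 0, 0, 0, 0, 0, 0, 0, 0, 0, 0, 0, 0, 0, 0, 0, 0]
  claw: 0.3
  newtons: 30

```text
time: 3.37
tool_pos: [0.5902, -0.1908, 0.0279]
tool_rot: [3.141, 0.0, 1.205]
contact_force: [0.2, 0.8, -0.6]
opening: 0.0627
```

jog_arm:
  deltas: [0, 0, 0, 0, 0, 0, 0, 0, 0, 0, 0, 0, 0, 0, 0, 0, 0, 0, 0, 0, 0, 0, 0, 0, 0, 0, 0, 0, 0, 0]
  claw: 0.3

```text
time: 3.78
tool_pos: [0.59, -0.1907, 0.0275]
tool_rot: [3.142, -0.0, 1.205]
contact_force: [-0.5, 0.3, -0.3]
opening: 0.0303
```

The opening is 30 mm, less than the neck's 38 mm, so the jaws missed the neck. I'll look.

Run:
```python
from h import *
p=save('wrist','w3.png',None,1.5);np.save('pw3.npy',p,allow_pickle=True)
o=robot.observe();print(o['tool_pos'],o['tool_rot'],o['time'],o['opening'])
s=robot.read_camera('scene')[:,:,::-1]; s=cv2.resize(s[200:320,140:300],None,fx=3.6,fy=3.6)
w=cv2.imread('pics/w3.png')[:,:]; w=cv2.resize(w,(576,432))[:,170:390]
m=np.hstack([w,s]);print(m.shape);cv2.imwrite('pics/m3.png',m)
```

```text
[ 0.59003263 -0.19073373  0.02751099] [3.14152157e+00 3.56091682e-06 1.20468688e+00] 3.8333 0.028563524130627575
(432, 796, 3)
```

View pics/m3.png

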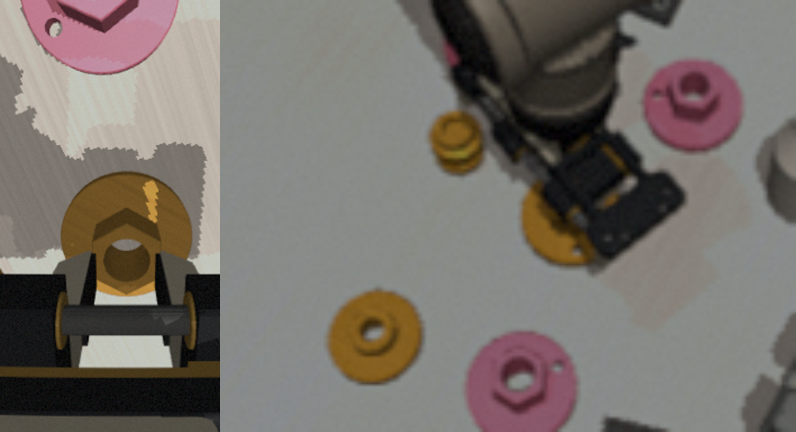

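Run:
```python
from h import *
p=np.load('pw3.npy',allow_pickle=True).item()
print('TCP pix',w2pix(p,[.590,-.1907,.0275])*1.125,'tip',w2pix(p,[.590,-.1907,.0165])*1.125)
print('bore top',pix2w(p,(126+170)/1.125,258/1.125,.042))
print('R',p['R'],-p['R'].T@p['t'],p['fx'],p['cx'],p['cy'],p['k1'])
im=cv2.imread('pics/raw_w3.png');hsv=cv2.cvtColor(im,cv2.COLOR_BGR2HSV)
m=((hsv[...,0]>12)&(hsv[...,0]<32)&(hsv[...,1]>110)).astype(np.uint8)
for c in cv2.findContours(m,0,2)[0]:
  if cv2.contourArea(c)>1500: print(cv2.boundingRect(c))
for q in((62,232),(190,232),(126,172)): print(q,pix2w(p,(q[0]+170)/1.125,q[1]/1.125,.012))
```

```text
TCP pix [294.67132745 246.4304415 ] tip [294.6902078  239.20257869]
bore top [ 0.59052134 -0.19144157  0.042     ]
R [[ 9.33808362e-01 -3.57773459e-01  3.07638031e-04]
 [-3.40448771e-01 -8.88324983e-01  3.08177478e-01]
 [-1.09984440e-01 -2.87883441e-01 -9.51328832e-01]] [ 0.62001827 -0.1130157   0.2134971 ] 303.1798188477745 262.3714806634988 186.28436100675378 -0.047731228512459555
(133, 319, 298, 18)
(205, 153, 117, 110)
(62, 232) [ 0.55386601 -0.17361691  0.012     ]
(190, 232) [ 0.62985038 -0.20274121  0.012     ]
(126, 172) [ 0.60566561 -0.15204547  0.012     ]
```

Run:
```python
from h import *
from scipy.spatial.transform import Rotation as Ro
p=np.load('pw2.npy',allow_pickle=True).item()
T=np.array([.58362,-.19918,.12107]);R=Ro.from_euler('xyz',[3.13894,.000335,1.228]).as_matrix()
for z in(.011,-.008,-.03):
  for x in(-.0095,.0095):
    for y in(-.046,.046): print(z,x,y,w2pix(p,T+R@[x,y,z])*1.5)
print('cam in tool',R.T@(-p['R'].T@p['t']-T), R.T@p['R'].T)
s=robot.camera_params('scene')
for X in((.590,-.1907,.0165),(.590,-.1907,.0355),(.590,-.1907,.0825)): u=w2pix(s,X);print('scene mosaic',220+(u[0]-140)*3.6,(u[1]-200)*3.6)
for X in((.5905,-.1915,.012),(.585,-.197,.012),(.5905,-.1915,0)): u=w2pix(s,X);print('scene0.png',u*1.5)
```

```text
0.011 -0.0095 -0.046 [296.14717059 336.78487361]
0.011 -0.0095 0.046 [489.06208778 336.73510578]
0.011 0.0095 -0.046 [293.38280606 299.43146495]
0.011 0.0095 0.046 [491.77673507 299.38955434]
-0.008 -0.0095 -0.046 [287.40129481 355.34346369]
-0.008 -0.0095 0.046 [497.70331728 355.284792  ]
-0.008 0.0095 -0.046 [284.07376401 315.10606681]
-0.008 0.0095 0.046 [500.97250157 315.05625048]
-0.03 -0.0095 -0.046 [275.11575702 381.46423211]
-0.03 -0.0095 0.046 [509.84188463 381.39225231]
-0.03 0.0095 -0.046 [270.89549865 337.33575595]
-0.03 0.0095 0.046 [513.99033675 337.27396036]
cam in tool [ 0.08316231  0.00028707 -0.18628797] [[ 6.03466992e-05 -9.51313670e-01 -3.08224427e-01]
 [ 9.99999685e-01 -1.86442422e-04  7.71229937e-04]
 [-7.91147690e-04 -3.08224376e-01  9.51313359e-01]]
scene mosaic 570.2332740751298 205.75265751905272
scene mosaic 569.3256205306595 196.4394129589743
scene mosaic 566.9652186353105 172.22665330880048
scene0.png [356.02626259 387.08746102]
scene0.png [352.14120405 388.08144025]
scene0.png [356.25818766 389.46435524]
```

The numbers agree on one thing. By the wrist picture, the visible fingertips sit about 40 mm higher than the stated TCP implies, while the flange's position agrees between scene and wrist cameras. So the jaws closed above the neck. I'll reopen and descend in small, force-watched steps.

jog_arm:
  deltas: [0, 0, 0, 0, 0, 0, 0, 0, 0, 0, 0, 0, 0, 0, 0, 0, 0, 0, 0, 0, 0, 0, 0, 0, 0, 0, 0, 0, 0, 0]
  claw: 0.75

```text
time: 4.3
tool_pos: [0.59, -0.1907, 0.0276]
tool_rot: [3.141, 0.0, 1.205]
contact_force: [-0.1, -0.9, -0.4]
opening: 0.0572
```

jog_arm:
  deltas: [0, 0, -0.02, 0, 0, 0, 0, 0, -0.04, 0, 0, 0, 0, 0, -0.06, 0, 0, 0, 0, 0, -0.08, 0, 0, 0, 0, 0, -0.1, 0, 0, 0]

```text
time: 4.72
tool_pos: [0.5899, -0.1907, 0.0172]
tool_rot: [-3.141, 0.0, 1.205]
contact_force: [0.5, -1.2, -0.3]
opening: 0.0689
```

Nominal tips are now at 6 mm, inside the 12 mm disc, with no contact. That confirms the offset, so I'll continue carefully.

jog_arm:
  deltas: [0, 0, -0.02, 0, 0, 0, 0, 0, -0.04, 0, 0, 0, 0, 0, -0.06, 0, 0, 0, 0, 0, -0.08, 0, 0, 0, 0, 0, -0.1, 0, 0, 0]

```text
time: 5.13
tool_pos: [0.59, -0.1907, 0.0073]
tool_rot: [3.141, 0.0, 1.205]
contact_force: [-0.1, -0.4, 0.4]
opening: 0.0689
```

Run:
```python
from h import *
p=save('wrist','w4.png',None,1.5);np.save('pw4.npy',p,allow_pickle=True)
s=robot.read_camera('scene')[:,:,::-1]; s=cv2.resize(s[200:300,190:290],None,fx=4.3,fy=4.3)
w=cv2.imread('pics/raw_w4.png')[150:340,180:345]; w=cv2.resize(w,(370,430))
m=np.hstack([w,s]);m=np.clip((m/255.)**0.6*255,0,255).astype(np.uint8);print(m.shape);cv2.imwrite('pics/m4.png',m)
print(robot.observe())
```

```text
(430, 800, 3)
{'time': 5.2333, 'qpos': array([-4.36189020e-01,  7.09665592e-01,  1.46730519e+00,  8.20137323e-06,
        9.65201897e-01, -7.00423849e-02]), 'qvel': array([-0.00201842, -0.00754426, -0.00255617, -0.00014723,  0.00575147,
       -0.0020527 ]), 'joint_efforts': array([-1.29529322e-02, -5.62601495e+01, -2.00236309e+01,  6.48810435e-02,
       -2.22342153e-02,  5.43206315e-04]), 'tool_pos': array([ 0.58979103, -0.19062618,  0.00712827]), 'tool_rot': array([-3.14101452e+00, -4.73168370e-05,  1.20464501e+00]), 'contact_force': array([ 0.32565636, -0.74306193,  0.01677699]), 'torque': array([-0.05197462, -0.08832066, -0.03782426]), 'opening': 0.0689909416071576}
```

View pics/m4.png

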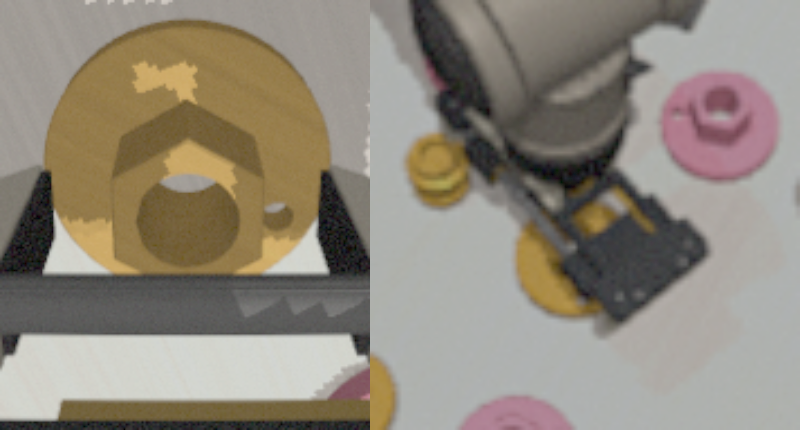

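Fingertip inner corners show at (48,170) and (320,170) with a 69 mm opening, so the tips are at about z 35 mm, on either side of the neck's upper part. I'll go about 15 mm lower (tips ≈20 mm), still watching force, then grip.

jog_arm:
  deltas: [0, 0, -0.03, 0, 0, 0, 0, 0, -0.06, 0, 0, 0, 0, 0, -0.09, 0, 0, 0, 0, 0, -0.12, 0, 0, 0, 0, 0, -0.15, 0, 0, 0]

```text
time: 5.65
tool_pos: [0.59, -0.1907, -0.0078]
tool_rot: [-3.141, -0.0, 1.205]
contact_force: [-0.4, -0.7, -0.5]
opening: 0.0689
```

jog_arm:
  deltas: [0, 0, 0, 0, 0, 0, 0, 0, 0, 0, 0, 0, 0, 0, 0, 0, 0, 0, 0, 0, 0, 0, 0, 0, 0, 0, 0, 0, 0, 0]
  claw: 0.3

```text
time: 6.07
tool_pos: [0.5902, -0.1908, -0.0072]
tool_rot: [3.141, 0.0, 1.205]
contact_force: [0.7, -1.0, -0.0]
opening: 0.0404
```

jog_arm:
  deltas: [0, 0, 0, 0, 0, 0, 0, 0, 0, 0, 0, 0, 0, 0, 0, 0, 0, 0, 0, 0, 0, 0, 0, 0, 0, 0, 0, 0, 0, 0]

```text
time: 6.48
tool_pos: [0.5903, -0.1908, -0.0072]
tool_rot: [3.141, 0.0, 1.205]
contact_force: [0.9, 0.5, 1.3]
opening: 0.0378
```

Gripped at 37.8 mm. I'll lift, then go to a viewing point just short of the fixture.

jog_arm:
  deltas: [0, 0, 0.1, 0, 0, 0, 0, 0, 0.3, 0, 0, 0, 0, 0, 0.6, 0, 0, 0, 0, 0, 0.9, 0, 0, 0, 0, 0, 1, 0, 0, 0]
  newtons: 45

```text
time: 6.9
tool_pos: [0.5915, -0.1913, 0.0968]
tool_rot: [3.136, 0.0, 1.205]
contact_force: [2.3, -1.0, -4.6]
opening: 0.0379
```

jog_arm:
  deltas: [-0.1, 0.15, 0, 0, 0, 0, -0.25, 0.3, 0, 0, 0, 0, -0.4, 0.5, 0, 0, 0, 0, -0.53, 0.65, 0, 0, 0, 0, -0.65, 0.8, 0, 0, 0, 0]

```text
time: 7.32
tool_pos: [0.523, -0.1095, 0.0914]
tool_rot: [-3.139, 0.0, 1.205]
contact_force: [0.6, 0.4, -5.1]
opening: 0.0376
```

jog_arm:
  deltas: [-0.17, 0.2, 0, 0, 0, 0, -0.35, 0.4, 0, 0, 0, 0, -0.5, 0.6, 0, 0, 0, 0, -0.6, 0.72, 0, 0, 0, 0, -0.65, 0.8, 0, 0, 0, 0]

```text
time: 7.73
tool_pos: [0.4574, -0.0291, 0.0918]
tool_rot: [-3.138, 0.0, 1.206]
contact_force: [0.2, -0.3, -6.0]
opening: 0.0378
```

jog_arm:
  deltas: [0, 0, 0, 0, 0, 0, 0, 0, 0, 0, 0, 0, 0, 0, 0, 0, 0, 0]

```text
time: 7.98
tool_pos: [0.461, -0.0315, 0.0925]
tool_rot: [3.14, 0.0, 1.204]
contact_force: [0.8, -1.2, -5.1]
opening: 0.038
```

Run:
```python
from h import *
p=save('wrist','w5.png',None,1.5);np.save('pw5.npy',p,allow_pickle=True)
o=robot.observe();print(o['tool_pos'],o['tool_rot'],o['time'],o['opening'],o['contact_force'])
print(w2pix(p,[.487,.062,.0195])*1.5)
```

```text
[ 0.46092796 -0.03152133  0.09248455] [3.14068340e+00 1.17146205e-04 1.20412548e+00] 8.0333 0.03785509454316804 [-0.13682818  0.02755405 -3.94447055]
[375.76712029 107.07573929]
```

View pics/w5.png

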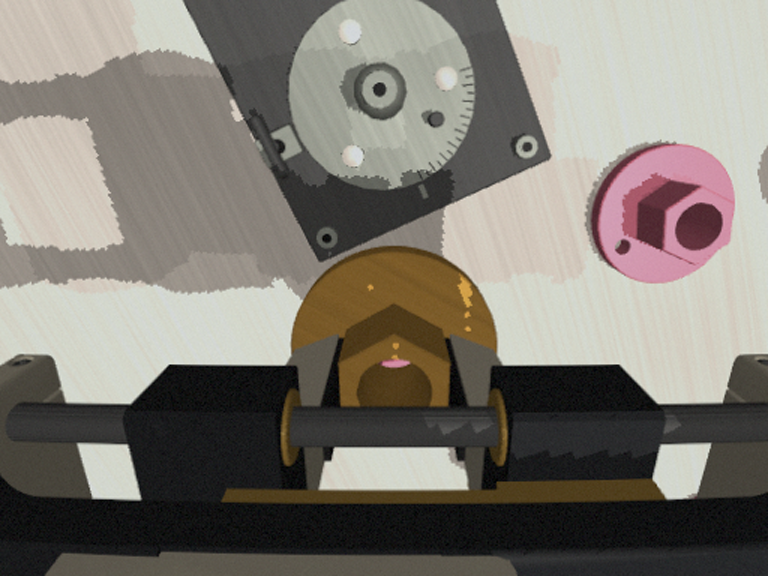

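The ring is clearly visible: buttons at (350,31), (446,77) and (352,156), spigot top (379,89), index pin (436,119). The held flange's rim is at x 291 to 497 with its top at y 246. I'll solve the geometry in this one camera.

Run:
```python
from h import *
from scipy.optimize import least_squares
p=np.load('pw5.npy',allow_pickle=True).item()
g=cv2.imread('pics/raw_w5.png')
def blob(u,v,r,bright):
    x0,y0=int(u/1.5)-r,int(v/1.5)-r; c=cv2.cvtColor(g,6)[y0:y0+2*r+1,x0:x0+2*r+1].astype(float)
    w=np.clip(c-np.percentile(c,60),0,None) if bright else np.clip(np.percentile(c,40)-c,0,None)
    Y,X=np.mgrid[:c.shape[0],:c.shape[1]]; return x0+(w*X).sum()/w.sum(), y0+(w*Y).sum()/w.sum()
B=[blob(*b,9,True) for b in((350,31),(446,77),(352,156))];print(np.array(B)*1.5)
W=np.array([pix2w(p,*b,.022) for b in B]);
c=least_squares(lambda c:np.hypot(*(W[:,:2]-c).T)-.035,W[:,:2].mean(0)).x
print('centre by buttons',c,np.hypot(*(W[:,:2]-c).T),np.degrees(np.arctan2(*(W[:,:2]-c).T[::-1])))
print('spig top',pix2w(p,379/1.5,89/1.5,.056))
q=pix2w(p,436/1.5,119/1.5,.031);print('pin',q,np.linalg.norm(q[:2]-c),np.degrees(np.arctan2(*(q[:2]-c)[::-1])))
# flange rim
hsv=cv2.cvtColor(g,cv2.COLOR_BGR2HSV)
m=((hsv[...,0]>10)&(hsv[...,0]<32)&(hsv[...,1]>110)).astype(np.uint8);m[:150]=0;m[222:]=0;m=cv2.medianBlur(m,3)
pts=[]
for x in range(204,324,4):
    ys=np.where(m[:,x])[0]
    if len(ys): pts.append((x,ys[0]))
pts=np.array(pts);print(pts[::6]*1.5)
for zt in(.0072+.012+.0925,.0072+.0925):
    P=np.array([pix2w(p,*a,zt)[:2] for a in pts]); 
    f=least_squares(lambda c:np.hypot(*(P-c[:2]).T)-.042,[.461,-.0315],loss='soft_l1',f_scale=.0005);
    f2=least_squares(lambda c:np.hypot(*(P-c[:2]).T)-c[2],[.461,-.0315,.042],loss='soft_l1',f_scale=.0005);print(zt,f.x,f2.x,f.cost)
C=[pix2w(p,u/1.5,v/1.5,.012)[:2] for u,v in((526,147),(326,238))];d=C[0]-C[1];print('front edge dir',np.degrees(np.arctan2(d[1],d[0])))
```

```text
[[351.18876861  30.77537212]
 [447.2835024   77.60517886]
 [354.14788732 154.92200704]]
centre by buttons [0.49281816 0.06623392] [0.03481333 0.03479701 0.03475746] [  96.36576607   -6.77480339 -138.22731485]
spig top [0.49179552 0.06654461 0.056     ]
pin [0.51407533 0.04476659 0.031     ] 0.030211149189428542 -45.28183172414045
[[306.  295.5]
 [342.  259.5]
 [378.  247.5]
 [414.  247.5]
 [450.  262.5]]
0.1117 [ 0.46123977 -0.03146854] [ 0.46236173 -0.02837248  0.03906157] 2.758364215167807e-06
0.0997 [ 0.46026512 -0.03388466] [ 0.46031448 -0.03374677  0.0418725 ] 4.4881328928399567e-07
front edge dir 3.584482407579048
```

jog_arm:
  deltas: [0.05, 0.2, 0, 0, 0, 0.015, 0.12, 0.45, 0, 0, 0, 0.03, 0.2, 0.7, 0, 0, 0, 0.05, 0.28, 0.9, 0, 0, 0, 0.067, 0.32, 1.0, 0, 0, 0, 0.067]

```text
time: 8.45
tool_pos: [0.4935, 0.0707, 0.0924]
tool_rot: [3.141, -0.001, 1.311]
contact_force: [0.1, -0.1, -5.0]
opening: 0.0377
```

jog_arm:
  deltas: [0, 0, -0.1, 0, 0, 0, 0, 0, -0.2, 0, 0, 0, 0, 0, -0.3, 0, 0, 0, 0, 0, -0.3, 0, 0, 0, 0, 0, -0.3, 0, 0, 0]

```text
time: 8.87
tool_pos: [0.4918, 0.0687, 0.062]
tool_rot: [-3.14, 0.001, 1.309]
contact_force: [0.4, 0.1, -4.9]
opening: 0.0376
```

Run:
```python
from h import *
p=save('wrist','w6.png',None,1.5);np.save('pw6.npy',p,allow_pickle=True)
o=robot.observe();print(o['tool_pos'],o['tool_rot'],o['time'],o['opening'],o['contact_force'])
im=cv2.imread('pics/raw_w6.png')[100:292,170:362]
s=robot.read_camera('scene')[:,:,::-1]; s=s[140:236,190:270]
m=np.hstack([cv2.resize(im,(480,480)),cv2.resize(s,(320,384))[:,:].repeat(1,0) if 0 else cv2.copyMakeBorder(cv2.resize(s,(320,384)),0,96,0,0,0)])
cv2.imwrite('pics/m6.png',np.clip((m/255.)**0.6*255,0,255))
```

```text
[0.49224313 0.0687549  0.06251814] [-3.14147948e+00  1.44735497e-04  1.30896762e+00] 8.9167 0.03777219832918836 [-0.52156631 -0.22985875 -5.12419982][ WARN:0@3.724] global loadsave.cpp:1063 imwrite_ Unsupported depth image for selected encoder is fallbacked to CV_8U.
```

View pics/m6.png

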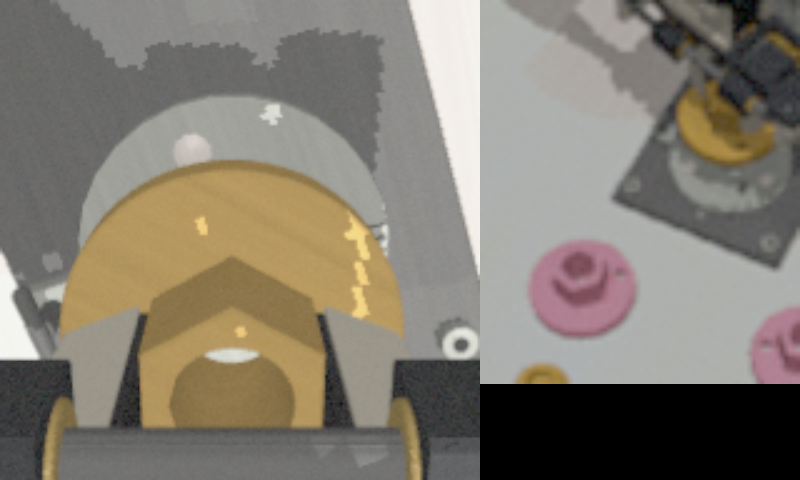

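Run:
```python
from h import *
from scipy.optimize import least_squares
p=np.load('pw6.npy',allow_pickle=True).item()
def fit(pts,z,r,g):
    P=np.array([pix2w(p,170+a/2.5,100+b/2.5,z)[:2] for a,b in pts]);f=least_squares(lambda c:np.hypot(*(P-c).T)-r,g);print(f.x,(f.fun*1e3).round(1));return f.x
a=fit([(80,225),(110,165),(150,122),(225,95),(300,112),(350,150),(383,205)],.0195,.05,[.49,.066])
b=fit([(100,245),(150,190),(190,168),(232,160),(280,168),(310,185),(360,235)],.0697,.042,[.49,.066])
print(a-b)
```

```text
[0.49210239 0.06484698] [ 0.2 -1.4  0.1  1.2  0.1 -0.7 -0.3]
[0.49175576 0.06471864] [-2.  -0.5  0.9  1.5  1.  -0.4 -2.3]
[0.00034663 0.00012835]
```

Flange and ring centres agree within about 0.5 mm. I'll lower gently.

jog_arm:
  deltas: [0, 0, -0.03, 0, 0, 0, 0, 0, -0.06, 0, 0, 0, 0, 0, -0.09, 0, 0, 0, 0, 0, -0.12, 0, 0, 0, 0, 0, -0.15, 0, 0, 0]

```text
time: 9.38
tool_pos: [0.492, 0.0693, 0.0473]
tool_rot: [3.142, 0.0, 1.31]
contact_force: [-0.3, 0.7, -5.3]
opening: 0.0377
```

jog_arm:
  deltas: [0, 0, -0.01, 0, 0, 0, 0, 0, -0.02, 0, 0, 0, 0, 0, -0.03, 0, 0, 0, 0, 0, -0.04, 0, 0, 0, 0, 0, -0.05, 0, 0, 0]

```text
time: 9.8
tool_pos: [0.4922, 0.0692, 0.0426]
tool_rot: [3.141, 0.0, 1.31]
contact_force: [-0.2, -0.9, -2.2]
opening: 0.0379
```

jog_arm:
  deltas: [0, 0, -0.006, 0, 0, 0, 0, 0, -0.012, 0, 0, 0, 0, 0, -0.018, 0, 0, 0, 0, 0, -0.024, 0, 0, 0, 0, 0, -0.03, 0, 0, 0]

```text
time: 10.22
tool_pos: [0.4921, 0.069, 0.0396]
tool_rot: [3.141, 0.0, 1.31]
contact_force: [-0.5, -3.3, -2.8]
opening: 0.0378
```

jog_arm:
  deltas: [0, -0.005, 0, 0, 0, 0, 0, -0.007, -0.01, 0, 0, 0, 0, -0.007, -0.02, 0, 0, 0, 0, -0.007, -0.03, 0, 0, 0, 0, -0.007, -0.04, 0, 0, 0]

```text
time: 10.63
tool_pos: [0.4919, 0.0687, 0.0353]
tool_rot: [-3.141, -0.0, 1.31]
contact_force: [-0.2, -0.5, -4.5]
opening: 0.0375
```

Free on the spigot. I'm continuing toward the pin tip, where I expect contact at TCP z ≈ 0.024.

jog_arm:
  deltas: [0, 0, -0.015, 0, 0, 0, 0, 0, -0.03, 0, 0, 0, 0, 0, -0.045, 0, 0, 0, 0, 0, -0.06, 0, 0, 0, 0, 0, -0.075, 0, 0, 0]

```text
time: 11.05
tool_pos: [0.492, 0.0686, 0.0279]
tool_rot: [3.142, -0.0, 1.31]
contact_force: [-0.9, 0.2, -5.2]
opening: 0.038
```

jog_arm:
  deltas: [0, 0, -0.01, 0, 0, 0, 0, 0, -0.02, 0, 0, 0, 0, 0, -0.03, 0, 0, 0, 0, 0, -0.04, 0, 0, 0, 0, 0, -0.045, 0, 0, 0]

```text
time: 11.47
tool_pos: [0.492, 0.0686, 0.0234]
tool_rot: [3.142, 0.0, 1.31]
contact_force: [-0.4, -0.0, -5.1]
opening: 0.0379
```

jog_arm:
  deltas: [0, 0, -0.005, 0, 0, 0, 0, 0, -0.01, 0, 0, 0, 0, 0, -0.015, 0, 0, 0, 0, 0, -0.02, 0, 0, 0, 0, 0, -0.02, 0, 0, 0]

```text
time: 11.88
tool_pos: [0.492, 0.0686, 0.0215]
tool_rot: [-3.142, 0.0, 1.31]
contact_force: [0.5, -0.5, -5.1]
opening: 0.0377
```

jog_arm:
  deltas: [0, 0, -0.005, 0, 0, 0, 0, 0, -0.01, 0, 0, 0, 0, 0, -0.015, 0, 0, 0, 0, 0, -0.02, 0, 0, 0, 0, 0, -0.02, 0, 0, 0]

```text
time: 12.3
tool_pos: [0.492, 0.0686, 0.0194]
tool_rot: [-3.142, 0.0, 1.31]
contact_force: [0.7, 0.9, -5.3]
opening: 0.0376
```

jog_arm:
  deltas: [0, 0, -0.005, 0, 0, 0, 0, 0, -0.01, 0, 0, 0, 0, 0, -0.015, 0, 0, 0, 0, 0, -0.02, 0, 0, 0, 0, 0, -0.02, 0, 0, 0]

```text
time: 12.72
tool_pos: [0.4919, 0.0686, 0.0174]
tool_rot: [-3.141, 0.0, 1.31]
contact_force: [-0.7, -0.7, -6.0]
opening: 0.0376
```

The underside is now at about 24.6 mm, past the pin tip at 31 mm, with no extra force: the pin is in the hole. I'll take the last millimetres slowly.

jog_arm:
  deltas: [0, 0, -0.004, 0, 0, 0, 0, 0, -0.008, 0, 0, 0, 0, 0, -0.012, 0, 0, 0, 0, 0, -0.016, 0, 0, 0, 0, 0, -0.02, 0, 0, 0]

```text
time: 13.13
tool_pos: [0.492, 0.0686, 0.0155]
tool_rot: [3.141, 0.0, 1.31]
contact_force: [-0.7, -0.3, -5.0]
opening: 0.038
```

jog_arm:
  deltas: [0, 0, -0.002, 0, 0, 0, 0, 0, -0.004, 0, 0, 0, 0, 0, -0.006, 0, 0, 0, 0, 0, -0.008, 0, 0, 0, 0, 0, -0.008, 0, 0, 0]

```text
time: 13.55
tool_pos: [0.4921, 0.0686, 0.0147]
tool_rot: [3.141, -0.0, 1.31]
contact_force: [0.7, -0.3, -6.0]
opening: 0.0376
```

jog_arm:
  deltas: [0, 0, -0.002, 0, 0, 0, 0, 0, -0.004, 0, 0, 0, 0, 0, -0.006, 0, 0, 0, 0, 0, -0.008, 0, 0, 0, 0, 0, -0.008, 0, 0, 0]

```text
time: 13.97
tool_pos: [0.4921, 0.0686, 0.0145]
tool_rot: [3.141, -0.0, 1.31]
contact_force: [-2.5, 0.2, 2.6]
opening: 0.0376
```

It is on the seat: vertical force rose 8 N at TCP z 0.0145. I'll release and rise.

jog_arm:
  deltas: [0, 0, 0, 0, 0, 0, 0, 0, 0, 0, 0, 0, 0, 0, 0, 0, 0, 0, 0, 0, 0, 0, 0, 0, 0, 0, 0, 0, 0, 0]
  claw: 0.7

```text
time: 14.38
tool_pos: [0.4922, 0.0686, 0.0139]
tool_rot: [3.141, -0.0, 1.31]
contact_force: [-0.0, 0.5, -0.0]
opening: 0.0631
```

jog_arm:
  deltas: [0, 0, 0, 0, 0, 0, 0, 0, 0, 0, 0, 0, 0, 0, 0, 0, 0, 0, 0, 0, 0, 0, 0, 0]

```text
time: 14.72
tool_pos: [0.492, 0.0686, 0.0139]
tool_rot: [3.141, 0.0, 1.31]
contact_force: [0.4, -0.1, 0.2]
opening: 0.0642
```

jog_arm:
  deltas: [0, 0, 0.1, 0, 0, 0, 0, 0, 0.3, 0, 0, 0, 0, 0, 0.55, 0, 0, 0, 0, 0, 0.8, 0, 0, 0, 0, 0, 1, 0, 0, 0]

```text
time: 15.13
tool_pos: [0.4924, 0.0686, 0.1165]
tool_rot: [3.14, -0.0, 1.31]
contact_force: [0.0, -0.4, -0.4]
opening: 0.0641
```

jog_arm:
  deltas: [0, -0.2, 0.2, 0, 0, 0, 0, -0.4, 0.4, 0, 0, 0, 0, -0.7, 0.5, 0, 0, 0, 0, -0.7, 0.5, 0, 0, 0, 0, -0.7, 0.5, 0, 0, 0]

```text
time: 15.55
tool_pos: [0.4924, -0.0025, 0.1652]
tool_rot: [3.139, -0.0, 1.307]
contact_force: [0.1, 0.1, 0.2]
opening: 0.0645
```

Run:
```python
from h import *
p=save('wrist','w7.png',None,1.5);np.save('pw7.npy',p,allow_pickle=True)
o=robot.observe();print(o['tool_pos'],o['tool_rot'],o['time'],o['opening'],o['contact_force'])
for X in((.492,.0655,.034),(.492,.0655,.064)): print(w2pix(p,X)*1.5)
```

```text
[ 0.49185235 -0.00153597  0.16437007] [ 3.14116723e+00 -3.76381691e-04  1.30849329e+00] 15.6 0.06441167324642061 [ 0.35956293  0.38124762 -0.23680491]
[366.17901864 160.18049143]
[363.48640004 162.9752166 ]
```

View pics/w7.png

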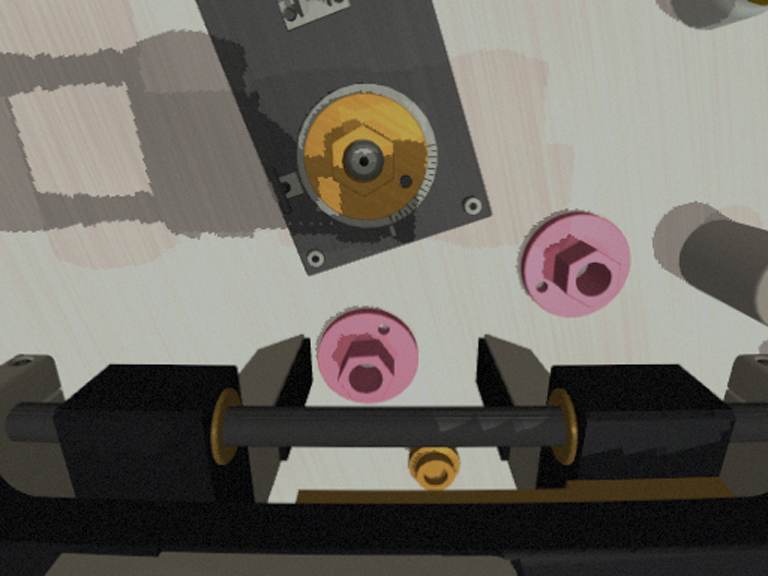

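The picture shows the flange home, with the spigot (364,160) through the bore and the pin filling the dowel hole at (405,181). Next, work out the handle path, with closed fingers pushing the grip's upper side along the arc.

Run:
```python
from h import *
o=robot.observe();P=o['tool_pos'];print(P)
O=np.array([.492,.0655]);y=np.radians(3.4)
prev=np.array([.492,-.0015,.1645])
for a in(80,65,55,45,35,25,15,8,5.4,2):
    r=np.radians(a);K=np.array([.137,.06])+.1*np.array([np.cos(r),np.sin(r)])+.009*np.array([-np.sin(r),np.cos(r)])
    fy=K[0]-.0095; T=np.array([O[0]-fy*np.sin(y),O[1]+fy*np.cos(y),K[1]-.028])
    print(a,'fix y,z corner',K.round(4),'TCP',T.round(4),'step(0.1m)',((T-prev)*10).round(3));prev=T
print('turn',(np.pi/2+y-o['tool_rot'][2])/(np.pi/2))
```

```text
[ 0.49185235 -0.00153597  0.16437007]
80 fix y,z corner [0.1455 0.16  ] TCP [0.4839 0.2013 0.132 ] step(0.1m) [-0.081  2.028 -0.325]
65 fix y,z corner [0.1711 0.1544] TCP [0.4824 0.2268 0.1264] step(0.1m) [-0.015  0.256 -0.056]
55 fix y,z corner [0.187  0.1471] TCP [0.4815 0.2427 0.1191] step(0.1m) [-0.009  0.159 -0.074]
45 fix y,z corner [0.2013 0.1371] TCP [0.4806 0.257  0.1091] step(0.1m) [-0.009  0.143 -0.1  ]
35 fix y,z corner [0.2138 0.1247] TCP [0.4799 0.2694 0.0967] step(0.1m) [-0.007  0.124 -0.123]
25 fix y,z corner [0.2238 0.1104] TCP [0.4793 0.2794 0.0824] step(0.1m) [-0.006  0.101 -0.143]
15 fix y,z corner [0.2313 0.0946] TCP [0.4788 0.2869 0.0666] step(0.1m) [-0.004  0.074 -0.158]
8 fix y,z corner [0.2348 0.0828] TCP [0.4786 0.2904 0.0548] step(0.1m) [-0.002  0.035 -0.117]
5.4 fix y,z corner [0.2357 0.0784] TCP [0.4786 0.2913 0.0504] step(0.1m) [-0.001  0.009 -0.045]
2 fix y,z corner [0.2366 0.0725] TCP [0.4785 0.2922 0.0445] step(0.1m) [-0.001  0.009 -0.059]
turn 0.20476507441614347
```

jog_arm:
  deltas: [0, 0.2, 0.1, 0, 0, 0.05, -0.02, 0.45, 0.2, 0, 0, 0.1, -0.03, 0.7, 0.2, 0, 0, 0.15, -0.04, 0.9, 0.2, 0, 0, 0.205, -0.04, 1.0, 0.2, 0, 0, 0.205]
  claw: 0

```text
time: 16.02
tool_pos: [0.4869, 0.1016, 0.1835]
tool_rot: [-3.14, -0.001, 1.638]
contact_force: [0.0, -0.4, -0.9]
opening: 0.0356
```

jog_arm:
  deltas: [-0.01, 0.25, 0, 0, 0, 0, -0.02, 0.5, 0, 0, 0, 0, -0.03, 0.75, 0, 0, 0, 0, -0.04, 0.9, 0, 0, 0, 0, -0.04, 0.9, 0, 0, 0, 0]

```text
time: 16.43
tool_pos: [0.4831, 0.1914, 0.1833]
tool_rot: [-3.14, -0.001, 1.633]
contact_force: [-1.0, -0.1, 0.4]
opening: 0.0029
```

jog_arm:
  deltas: [0, 0, 0, 0, 0, 0, 0, 0, 0, 0, 0, 0, 0, 0, 0, 0, 0, 0, 0, 0, 0, 0, 0, 0, 0, 0, 0, 0, 0, 0]

```text
time: 16.85
tool_pos: [0.4842, 0.1878, 0.184]
tool_rot: [3.142, 0.0, 1.631]
contact_force: [-0.0, -0.4, -0.5]
opening: 0.0002
```

Run:
```python
from h import *
p=save('wrist','w8.png',None,1.4)
o=robot.observe();print(o['tool_pos'],o['tool_rot'],o['time'],o['opening'],o['contact_force'])
O=np.array([.492,.0655]);y=np.radians(3.4)
for n,fy,z in(('pivot',.137,.06),('grip',.177,.147),('gripend',.1908,.177)): print(n,w2pix(p,[O[0]-fy*np.sin(y),O[1]+fy*np.cos(y),z])*1.4)
```

```text
[0.4841661  0.18797403 0.18396883] [3.14148996e+00 5.52056090e-05 1.63071802e+00] 16.9 0.0003307143737308143 [-0.22286441 -0.23188451  0.25879793]
pivot [368.08098262 220.43555914]
grip [368.44540804 181.60777396]
gripend [368.655586   159.18584834]
```

View pics/w8.png

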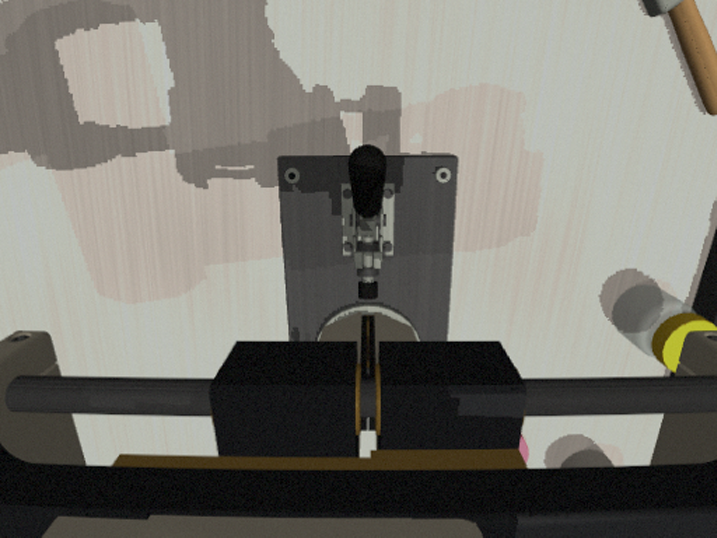

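The handle is seen end-on at (368,150 to 215), centred under the fingers and matching the predicted grip end at (368,159). I'll straddle it with a small finger gap and go down to the start of the arc.

jog_arm:
  deltas: [0, 0, -0.15, 0, 0, 0, 0, 0.05, -0.3, 0, 0, 0, 0, 0.1, -0.45, 0, 0, 0, 0, 0.13, -0.52, 0, 0, 0, 0, 0.13, -0.52, 0, 0, 0]
  claw: 0.09

```text
time: 17.32
tool_pos: [0.4831, 0.2015, 0.1304]
tool_rot: [-3.138, 0.001, 1.632]
contact_force: [0.2, -0.7, 0.0]
opening: 0.008
```

jog_arm:
  deltas: [0, 0.06, -0.01, 0, 0, 0, 0, 0.12, -0.02, 0, 0, 0, -0.01, 0.18, -0.04, 0, 0, 0, -0.01, 0.24, -0.06, 0, 0, 0, -0.01, 0.26, -0.06, 0, 0, 0]

```text
time: 17.73
tool_pos: [0.4829, 0.2286, 0.1259]
tool_rot: [3.141, -0.0, 1.633]
contact_force: [0.1, -0.4, -0.1]
opening: 0.0083
```

jog_arm:
  deltas: [0, 0.04, -0.02, 0, 0, 0, 0, 0.08, -0.04, 0, 0, 0, -0.01, 0.12, -0.05, 0, 0, 0, -0.01, 0.14, -0.06, 0, 0, 0, -0.01, 0.16, -0.07, 0, 0, 0]

```text
time: 18.15
tool_pos: [0.4821, 0.2431, 0.119]
tool_rot: [3.141, 0.001, 1.632]
contact_force: [-1.2, -4.8, 3.4]
opening: 0.0086
```

Contact, pushing at 5 to 6 N. I'll follow the arc.

jog_arm:
  deltas: [0, 0.03, -0.02, 0, 0, 0, 0, 0.06, -0.04, 0, 0, 0, 0, 0.09, -0.06, 0, 0, 0, -0.01, 0.12, -0.08, 0, 0, 0, -0.01, 0.14, -0.1, 0, 0, 0]

```text
time: 18.57
tool_pos: [0.481, 0.2578, 0.1088]
tool_rot: [3.141, 0.0, 1.632]
contact_force: [-1.1, -4.8, 4.3]
opening: 0.008
```

jog_arm:
  deltas: [0, 0.03, -0.025, 0, 0, 0, 0, 0.055, -0.05, 0, 0, 0, 0, 0.08, -0.075, 0, 0, 0, -0.01, 0.105, -0.1, 0, 0, 0, -0.01, 0.125, -0.125, 0, 0, 0]

```text
time: 18.98
tool_pos: [0.48, 0.2705, 0.0962]
tool_rot: [3.141, -0.0, 1.632]
contact_force: [-3.0, -2.9, 4.4]
opening: 0.008
```

jog_arm:
  deltas: [0, 0.02, -0.03, 0, 0, 0, 0, 0.04, -0.06, 0, 0, 0, 0, 0.06, -0.09, 0, 0, 0, 0, 0.08, -0.12, 0, 0, 0, -0.01, 0.1, -0.145, 0, 0, 0]

```text
time: 19.4
tool_pos: [0.4793, 0.2807, 0.0818]
tool_rot: [3.141, -0.001, 1.632]
contact_force: [0.7, -4.1, 4.0]
opening: 0.0085
```

jog_arm:
  deltas: [0, 0.015, -0.03, 0, 0, 0, 0, 0.03, -0.06, 0, 0, 0, 0, 0.045, -0.09, 0, 0, 0, 0, 0.06, -0.12, 0, 0, 0, 0, 0.075, -0.155, 0, 0, 0]

```text
time: 19.82
tool_pos: [0.479, 0.2878, 0.0662]
tool_rot: [3.141, -0.0, 1.632]
contact_force: [-1.8, -2.4, 4.8]
opening: 0.0091
```

jog_arm:
  deltas: [0, 0.01, -0.025, 0, 0, 0, 0, 0.02, -0.05, 0, 0, 0, 0, 0.025, -0.075, 0, 0, 0, 0, 0.03, -0.1, 0, 0, 0, 0, 0.035, -0.12, 0, 0, 0]

```text
time: 20.23
tool_pos: [0.4788, 0.2913, 0.0541]
tool_rot: [-3.141, -0.0, 1.632]
contact_force: [-4.2, -1.9, 5.4]
opening: 0.0088
```

jog_arm:
  deltas: [0, 0, -0.01, 0, 0, 0, 0, 0, -0.02, 0, 0, 0, 0, 0.01, -0.025, 0, 0, 0, 0, 0.01, -0.03, 0, 0, 0, 0, 0.01, -0.035, 0, 0, 0]

```text
time: 20.65
tool_pos: [0.4789, 0.2921, 0.0509]
tool_rot: [-3.141, 0.0, 1.632]
contact_force: [-3.8, -1.1, 5.4]
opening: 0.0084
```

jog_arm:
  deltas: [0, 0, -0.006, 0, 0, 0, 0, 0, -0.012, 0, 0, 0, 0, 0, -0.018, 0, 0, 0, 0, 0, -0.024, 0, 0, 0, 0, 0, -0.03, 0, 0, 0]

```text
time: 21.07
tool_pos: [0.4789, 0.2924, 0.0487]
tool_rot: [3.141, -0.001, 1.632]
contact_force: [-6.8, -1.0, 15.3]
opening: 0.0081
```

jog_arm:
  deltas: [0, 0, -0.004, 0, 0, 0, 0, 0, -0.008, 0, 0, 0, 0, 0, -0.012, 0, 0, 0, 0, 0, -0.016, 0, 0, 0, 0, 0, -0.016, 0, 0, 0]

```text
time: 21.48
tool_pos: [0.4791, 0.2925, 0.0485]
tool_rot: [3.14, -0.001, 1.632]
contact_force: [-8.9, -2.5, 22.2]
opening: 0.0082
```

jog_arm:
  deltas: [0, 0, -0.004, 0, 0, 0, 0, 0, -0.008, 0, 0, 0, 0, 0, -0.008, 0, 0, 0]

```text
time: 21.73
tool_pos: [0.4792, 0.2925, 0.0483]
tool_rot: [3.14, -0.001, 1.632]
contact_force: [-9.4, -3.9, 25.5]
opening: 0.008
```

jog_arm:
  deltas: [0, 0, 0.03, 0, 0, 0, 0, 0, 0.1, 0, 0, 0, 0, 0, 0.3, 0, 0, 0, 0, 0, 0.6, 0, 0, 0, 0, 0, 1, 0, 0, 0]

```text
time: 22.15
tool_pos: [0.4781, 0.2915, 0.1442]
tool_rot: [-3.137, 0.002, 1.632]
contact_force: [1.9, -0.8, -0.7]
opening: 0.0081
```

jog_arm:
  deltas: [-0.3, -0.3, 0.2, 0, 0, 0, -0.6, -0.6, 0.4, 0, 0, 0, -0.6, -1, 0.4, 0, 0, 0, -0.6, -1, 0.4, 0, 0, 0]

```text
time: 22.48
tool_pos: [0.4185, 0.1886, 0.1872]
tool_rot: [3.138, 0.001, 1.631]
contact_force: [1.1, 1.0, -0.3]
opening: 0.0086
```

jog_arm:
  deltas: [0, -0.3, 0, 0, 0, 0, 0, -0.6, 0, 0, 0, 0, 0, -1, 0, 0, 0, 0, 0, -1, 0, 0, 0, 0, 0, -1, 0, 0, 0, 0]

```text
time: 22.9
tool_pos: [0.4199, 0.0906, 0.1856]
tool_rot: [3.14, -0.0, 1.627]
contact_force: [0.5, 0.5, 1.0]
opening: 0.008
```

jog_arm:
  deltas: [0, -0.3, 0, 0, 0, 0, 0, -0.6, 0, 0, 0, 0, 0, -1, 0, 0, 0, 0, 0, -1, 0, 0, 0, 0, 0, -1, 0, 0, 0, 0]

```text
time: 23.32
tool_pos: [0.4197, -0.0085, 0.1854]
tool_rot: [3.141, -0.0, 1.629]
contact_force: [-0.4, 1.2, 0.1]
opening: 0.0085
```

Run:
```python
from h import *
p=save('wrist','w9.png')
w=cv2.imread('pics/raw_w9.png');t=robot.read_camera('top')[:,:,::-1][170:240,170:270];s=robot.read_camera('scene')[:,:,::-1][90:220,205:305]
pt=robot.camera_params('top')
O=np.array([.492,.0655]);y=np.radians(3.4)
for n,fy,z in(('closed grip end',.265,.07),('open grip end',.191,.177)): print(n,(w2pix(pt,[O[0]-fy*np.sin(y),O[1]+fy*np.cos(y),z])-[170,170])*4)
m=np.hstack([cv2.copyMakeBorder(cv2.resize(t,(400,280)),0,240,0,0,0),cv2.resize(s,(400,520))])
cv2.imwrite('pics/m9.png',np.clip((m/255.)**0.6*255,0,255).astype(np.uint8));print(robot.observe()['tool_pos'],robot.observe()['time'],robot.observe()['contact_force'])
```

```text
closed grip end [-17.11427975 148.68842711]
open grip end [ 39.21553315 135.86966519]
[ 0.41927346 -0.00641073  0.18545336] 23.4667 [-0.418859    0.50080416  0.66800374]
```

View pics/m9.png

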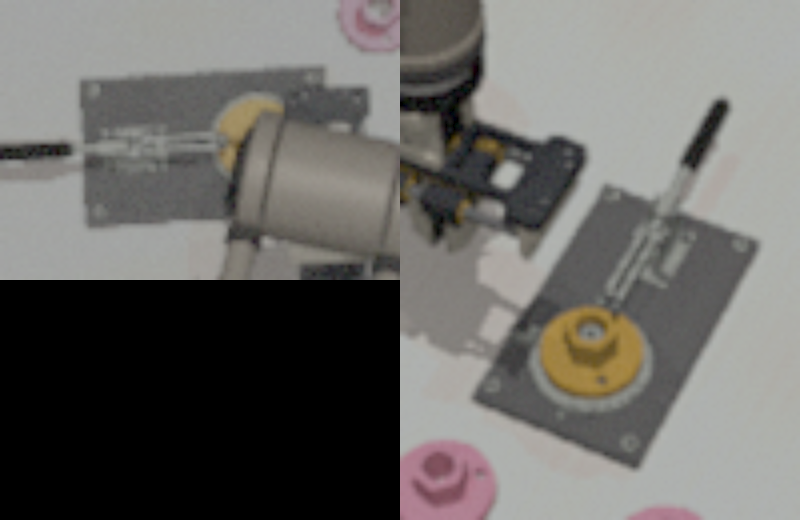

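The handle is level: in the top crop the grip runs off the left edge at (0 to 70,150). The clamp pad is on the rim and the flange is flat on the ring. The handle had reached a stiff stop, with force rising from 15 to 25 N over 0.4 mm of travel. The robot is clear, so I'm handing in.

```bash
python3 -c "
from cell import robot
print(robot.hand_in())"
```

```text
the job is handed in; nothing more can be done
None
```

I put the brass hex-neck flange on the fixture with its pin in the dowel hole, clamped it, and handed the job in at about 23.5 s. The hand-in gives no verdict.

**What I did:** I turned the flange 6° to line up with the index pin as measured in the wrist camera. I then lowered it over the spigot in small, force-watched steps. The pin entered the hole without a search. Contact forces stayed under about 10 N until it touched the seat. After releasing it, I pressed the clamp handle down along its arc.

**Last checks:**
- **Flange:** the wrist picture before clamping showed it home, with the spigot through the bore and the pin in the hole.
- **Clamp:** the handle hit a hard stop at 22–25 N, close to the height calculated for fully closed. The last picture shows it level, with the pad on the rim. I could not read the handle's angle directly.
- **Robot:** it was clear of everything at hand-in, with no force reading above about 1 N.
- **Bystanders:** I saw no contact with any of them, but did not measure their positions again.

**What disagreed:**
- **Fingertip height:** the fingertips are really about 40 mm higher than the stated tool geometry says. My first grip closed on air above the neck; I found the offset in the pictures and corrected for it.
- **Camera positions:** my first top-camera estimates of the flange and spigot were 5–7 mm off the wrist camera's. I used the wrist camera's.

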